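Empty the tipping pan into the parts box

ROBOT

A 6-joint arm with a two-finger parallel gripper is mounted at the origin on the work surface. World frame = base frame: x ahead of the robot, y to its left, z up, the work surface at z = 0. Lengths are in m, angles in rad, forces in N, time in s.
With the tool pointing down it reaches from about 0.325 to 0.9 m from the base axis. Payload 3.5 kg.
Tool frame: the origin (TCP) lies midway between the tips of the shut fingers; the grasp point (between the pads) lies 19 mm behind it; z points along the fingers, y is the line along which they close (so a half turn about z gives the same grasp; the last joint's range is limited). The gripper opens to 85 mm and grips with 20 to 120 N. Pads are 22 mm wide; open, the fingers measure 114 mm over their backs; the gripper's body (76 mm by 85 mm) begins 54 mm behind the grasp point. The pads swing forward as they close: fully open they stand 13 mm farther back than shut.
Start: joints at [1.235, 0.276, -0.026, 1.268, 0, 1.467], TCP at [0.144, 0.608, 0.231] pointing down, gripper open.
Joint ranges: [-3.12, 3.12], [-0.85, 1.88], [-1.08, 1.24], [-1.95, 2.15], [-1.57, 1.53], [-3.14, 3.14]. Speed limits (rad/s): [2.57, 2.57, 3.14, 3.14, 3.14, 3.14].

INTERFACE

Orientations are given as a unit quaternion [w, x, y, z].
In Python, from cell import state, capture, hand_in gives the robot as it stands.
- The arm moves only by the tool play_rows, never from a script. Its argument "targets" is one flat list of numbers, 7 for each row, row after row: the opening, from 0 (shut) to 1 (fully open), then the shift along the tool's x, y, z in cm, then the turn, a rotation vector about the tool's x, y, z in degrees. In form: [fingers, x, y, z, ax, ay, az, fingers, x, y, z, ax, ay, az, ...]. A call has 1 to 8 rows; each row is the pose to reach, as a shift and turn from the pose commanded when the call began, along the tool's axes at that moment; what a row does not reach only later rows make up. A row lasts 1/8 s, in which the tool goes at most 62.5 mm and 10.7 degrees, less where a joint would pass 70% of its speed; a pose out of reach is approached as far as the arm can. A call with a gripper value outside its range is refused whole. The fingers move at their own pace and stop on an object; the grip force is fixed at half the most. Time passes only in rows, so rows that repeat a pose let the fingers close. It gives the time, the measured TCP pose, the force, the opening and the grip force at its end, in the units of the state.
- state(): the state, without advancing time (a new reading comes with each control period).
- capture(name): name is "scene" or "top" or "wrist"; returns a dict with "color" (400x640x3 uint8, blue, green, red), "camera_matrix" (3x3 intrinsics, pixels), "world_from_camera" (4x4, takes a point from camera to world coordinates). Camera axes: x right, y up, looking along -z (the intrinsics and any distortion apply to the point x, -y, -z); pixel columns grow to the right and rows downward; lengths in m; the calibration is good to about 2 mm. A picture is of the moment at which its call begins. There is no depth.
- hand_in(): hands the job in; it is judged then, once.
The state is a dict: "clock": time; "joint_pos": joint angles; "joint_velocities": joint speeds; "joint_torque": joint torques, N m; "eef_pos": TCP position; "ee_rot": TCP orientation; "wrist_force": force on the tool from outside, world axes, zero at the start; "ft_torque": the same for the moment, N m; "gripper_width": finger opening in m; "gripper_force": force on a finger pad.
Only numpy, scipy, OpenCV 4.12 (cv2) and the standard library are available. Lean on these libraries where they do the work, as an engineer would, in place of code of your own. Each camera call takes 0.05 s, during which the arm holds its last target. There are 200 camera calls.

TASK

Slide the grey parts box up against the front of the pan's stand so that it sits centred and square under the pan's open edge, then lift the pan's rear handle and tip all the bearings and nuts out into the box. Lower the pan gently back down until it lies level, without letting it drop, and leave the box where it is with all five parts in it; do not disturb the drill, jar, screwdriver and battery.

Things in the scene. Friction and masses are not known exactly. Their poses are not given: they have to be found in the camera images.
- stand: grey steel stand fixed to the bench, 124 mm wide (its x), carrying a tipping pan. Origin on the bench below the pan's hinge; -y points out through the pan's open edge, +y to the handle end (stand ends at y = 162 mm). Flat front face at y = +12 mm, 72 mm tall. Two hinge lugs at x = +-67 mm reach forward to y = -10 mm, 68 to 94 mm above the bench.
- pan (a joint): tilt of the pan about its hinge: 0 level on its stop, grows as the handle end is lifted, stop at 1.2 rad. The hinge axis runs along the stand's x, 85 mm above the stand's origin. No latch; the pan falls back level if let go. The parts start to slide at a tilt of roughly 0.5 to 0.75 rad.
- handle (a point): middle of the pan's handle, a dark round bar 10 mm thick, 100 mm long along the stand's x. Pan level: 210 mm behind the hinge axis (stand +y), 19 mm above it (104 mm above the bench), 35 mm clear of the rear lip, open between its two end arms. Its x axis runs along the bar. Pinched from above with about 30 N the bar turns between the fingers as the pan tips.
- floor (a point): centre of the pan's floor (its top side). The pan is an aluminium tray, about 350 g, 120 mm wide, 190 mm long, 3 mm thick lips 25 mm tall on both sides and at the handle end, none at the open edge; with the pan level the 4 mm thick floor runs from stand y = -20 mm (open edge) to +170 mm, its top 85 mm above the bench. Axes as the stand's when level.
- lip (a point): middle of the pan's open edge when the pan is level (a point fixed on the stand): 20 mm in front of the hinge axis, 85 mm above the bench; axes as the stand's.
- box: plain grey plastic parts box, open-topped and empty, loose on the bench before the stand: 170 mm (its x) by 130 mm (its y) by 45 mm tall, walls and floor 4 mm, about 250 g. Origin at the centre of its underside; its +y side faces the stand. Home, it touches the stand's front face, its centre at stand y = -53 mm, the open edge then 33 mm inside its rear side.
- drill: Bystander, to be left alone: cordless drill standing on its battery, 115 x 75 mm foot, 205 mm tall, 1.4 kg; origin at the centre of its foot.
- jar: Bystander, to be left alone: amber glass jar with a steel cap, 60 mm across, 75 mm tall; origin at the centre of its underside.
- screwdriver: Bystander, to be left alone: screwdriver with a black handle lying on the bench, about 200 mm long; its x axis points to the blade.
- battery: Bystander, to be left alone: spare battery pack, 110 x 70 mm, 61 mm tall; origin at the centre of its underside.
- bearing0: small steel ball bearing with a dark bore, 22 mm across, 7 mm thick, 14 g, lying flat and loose in the pan at the start; origin at the centre of its underside
- bearing1: small steel ball bearing with a dark bore, 22 mm across, 7 mm thick, 14 g, lying flat and loose in the pan at the start; origin at the centre of its underside
- bearing2: small steel ball bearing with a dark bore, 22 mm across, 7 mm thick, 14 g, lying flat and loose in the pan at the start; origin at the centre of its underside
- nut0: steel hex nut, 24 mm across flats, 13 mm tall, 33 g, lying flat and loose in the pan at the start; origin at the centre of its underside
- nut1: steel hex nut, 24 mm across flats, 13 mm tall, 33 g, lying flat and loose in the pan at the start; origin at the centre of its underside

How it is judged:
On the way, in this order (a step that is already met when the one before it is completed fails the run):
1. the box stands under the open edge while the pan is still level (x of lip in the frame of box between -0.03 and 0.03 m and y of lip in the frame of box between -0.01 and 0.06 m and angle between the y axis of box and the y axis of stand, either way round below 0.3 rad and height (world z) of box below 0.01 m and angle between box's own z axis and vertical below 0.1 rad and value of joint pan below 0.1 rad), for 0.2 s.
2. all five parts lie in the box, with the pan still tipped up and the box under its edge (x of bearing0 in the frame of box between -0.085 and 0.085 m and y of bearing0 in the frame of box between -0.065 and 0.065 m and z of bearing0 in the frame of box between -0.005 and 0.045 m and x of bearing1 in the frame of box between -0.085 and 0.085 m and y of bearing1 in the frame of box between -0.065 and 0.065 m and z of bearing1 in the frame of box between -0.005 and 0.045 m and x of bearing2 in the frame of box between -0.085 and 0.085 m and y of bearing2 in the frame of box between -0.065 and 0.065 m and z of bearing2 in the frame of box between -0.005 and 0.045 m and x of nut0 in the frame of box between -0.085 and 0.085 m and y of nut0 in the frame of box between -0.065 and 0.065 m and z of nut0 in the frame of box between -0.005 and 0.045 m and x of nut1 in the frame of box between -0.085 and 0.085 m and y of nut1 in the frame of box between -0.065 and 0.065 m and z of nut1 in the frame of box between -0.005 and 0.045 m and x of lip in the frame of box between -0.03 and 0.03 m and y of lip in the frame of box between -0.01 and 0.06 m and angle between the y axis of box and the y axis of stand, either way round below 0.3 rad and height (world z) of box below 0.01 m and angle between box's own z axis and vertical below 0.1 rad and value of joint pan above 0.3 rad), for 0.1 s.
At the end, for the whole second after the job is handed in: All five parts at rest inside the box; the box flat, square to the stand within 0.3 rad, the middle of the open edge within 30 mm of its centre line sideways and from 10 mm in front of to 60 mm behind its centre; the pan level within 0.05 rad (x of bearing0 in the frame of box between -0.085 and 0.085 m and y of bearing0 in the frame of box between -0.065 and 0.065 m and z of bearing0 in the frame of box between -0.005 and 0.045 m and x of bearing1 in the frame of box between -0.085 and 0.085 m and y of bearing1 in the frame of box between -0.065 and 0.065 m and z of bearing1 in the frame of box between -0.005 and 0.045 m and x of bearing2 in the frame of box between -0.085 and 0.085 m and y of bearing2 in the frame of box between -0.065 and 0.065 m and z of bearing2 in the frame of box between -0.005 and 0.045 m and x of nut0 in the frame of box between -0.085 and 0.085 m and y of nut0 in the frame of box between -0.065 and 0.065 m and z of nut0 in the frame of box between -0.005 and 0.045 m and x of nut1 in the frame of box between -0.085 and 0.085 m and y of nut1 in the frame of box between -0.065 and 0.065 m and z of nut1 in the frame of box between -0.005 and 0.045 m and x of lip in the frame of box between -0.03 and 0.03 m and y of lip in the frame of box between -0.01 and 0.06 m and angle between the y axis of box and the y axis of stand, either way round below 0.3 rad and height (world z) of box below 0.01 m and angle between box's own z axis and vertical below 0.1 rad and value of joint pan below 0.05 rad and linear speed of each of bearing0, bearing1, bearing2, nut0, nut1, box below 0.05 m/s); the robot touches nothing.
It fails at once if the pan is dropped (swings down faster than 3 rad/s) (velocity of joint pan below -3 rad/s).
It fails at once if the drill is moved by more than 30 mm (distance of drill from where it was at the start of the episode above 0.03 m).
It fails at once if the jar is moved by more than 30 mm (distance of jar from where it was at the start of the episode above 0.03 m).
It fails at once if the screwdriver is moved by more than 30 mm (distance of screwdriver from where it was at the start of the episode above 0.03 m).
It fails at once if the battery is moved by more than 30 mm (distance of battery from where it was at the start of the episode above 0.03 m).
It also fails if it takes over 69 s, if anything falls off the work surface, if the arm or the gripper's body presses on something with over 40 N, if the wrist force passes 120 N, or if a joint passes its speed limit or range.

## Working session

There is one attempt and no reset: what is moved stays moved. The work goes in short steps, Python scripts to look and compute and a tool call to move; the robot and the scene stay as the last step left them, time stands still between calls to the robot, and variables do not carry over. Pictures are saved under pics/ and viewed, at most 10 in all, crops included, and the job is handed in when it is done.

Besides the shell and the picture viewer there is one more tool, called after "Emit:" by a JSON object that holds its "method" and its "body", one argument or row to a line. play_rows: Moves the arm, as the interface text tells. Its arguments: {"type":"object","properties":{"targets":{"type":"array","items":{"type":"number"}}},"required":["targets"]}

```bash
mkdir -p pics; cat > h.py <<'E'
import numpy as np,cv2
from cell import state,capture
def ray(c,u,v):
    K=c["camera_matrix"];T=c["world_from_camera"]
    d=np.linalg.inv(K)@np.array([u,v,1.]);d=np.array([d[0],-d[1],-d[2]])
    return T[:3,3],T[:3,:3]@d
def onz(c,u,v,z):
    o,d=ray(c,u,v);return o+d*(z-o[2])/d[2]
def tri(c1,p1,c2,p2):
    o1,d1=ray(c1,*p1);o2,d2=ray(c2,*p2)
    s=np.linalg.lstsq(np.c_[d1,-d2],o2-o1,rcond=None)[0]
    a=o1+s[0]*d1;b=o2+s[1]*d2;return (a+b)/2,np.linalg.norm(a-b)
def proj(c,p):
    T=c["world_from_camera"];q=T[:3,:3].T@(np.asarray(p)-T[:3,3]);q=np.array([q[0],-q[1],-q[2]]);q=c["camera_matrix"]@q;return q[:2]/q[2]
E
python3 - <<'E'
from h import *
import pickle
C={n:capture(n) for n in("top","scene","wrist")}
pickle.dump(C,open("c0.pkl","wb"))
for n,c in C.items(): cv2.imwrite(f"pics/{n}0.png",c["color"]);print(n,c["world_from_camera"].round(3).tolist(),c["camera_matrix"][0,0])
s=state();print(s["clock"],s["eef_pos"],s["ee_rot"])
E
```

```text
top [[0.017, 0.987, -0.158, 0.419], [-1.0, 0.021, 0.021, 0.035], [0.024, 0.157, 0.987, 1.362], [0.0, 0.0, 0.0, 1.0]] 476.0240706999272
scene [[0.387, -0.648, 0.657, 1.596], [0.922, 0.283, -0.265, -0.397], [-0.014, 0.708, 0.706, 1.163], [0.0, 0.0, 0.0, 1.0]] 516.1302981687172
wrist [[0.231, -0.926, -0.3, 0.068], [0.973, 0.219, 0.072, 0.626], [-0.001, -0.308, 0.951, 0.374], [0.0, 0.0, 0.0, 1.0]] 336.27033605868905
0.15 [0.14398989 0.60752977 0.23037769] [-1.94293843e-04  1.16132051e-01  9.93233366e-01 -8.88167863e-04]
```

View pics/top0.png

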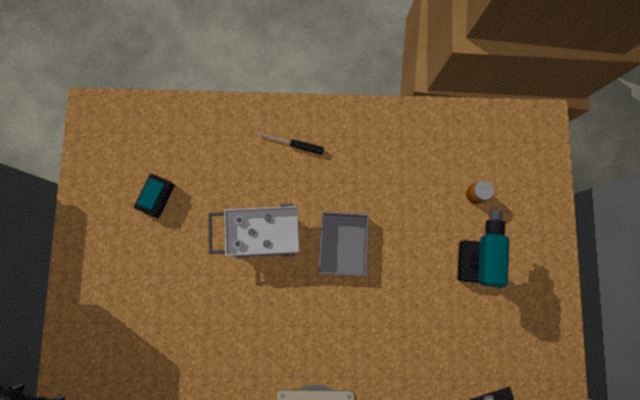

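View pics/scene0.png

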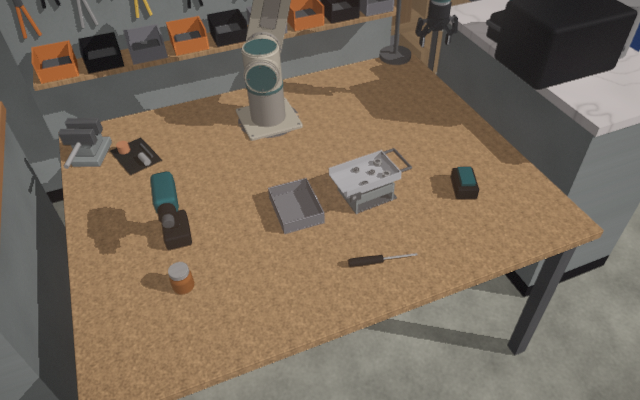

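The top view shows the pan at about (225–298, 207–256) with its handle at x≈210, the box at (320–368, 212–275), and the open edge to the right (world −y). The scene view shows the same layout, with the bystanders all well away. I'll zoom in for corners.

```bash
python3 - <<'E'
from h import *
import pickle
C=pickle.load(open("c0.pkl","rb"))
a=cv2.resize(C["top"]["color"][195:285,200:380],None,fx=4,fy=4,interpolation=2)[:, :720]
b=cv2.resize(C["scene"]["color"][142:235,260:420],None,fx=4.5,fy=4.5,interpolation=2)
cv2.imwrite("pics/t1.png",cv2.convertScaleAbs(a,alpha=1.4));cv2.imwrite("pics/s1.png",cv2.convertScaleAbs(b,alpha=1.4))
E
```

```text
(no output)
```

View pics/t1.png

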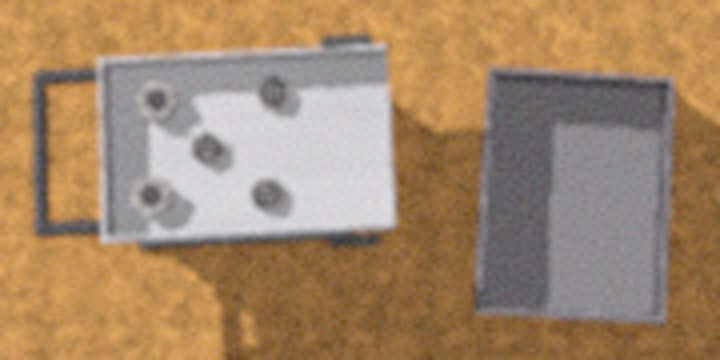

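View pics/s1.png

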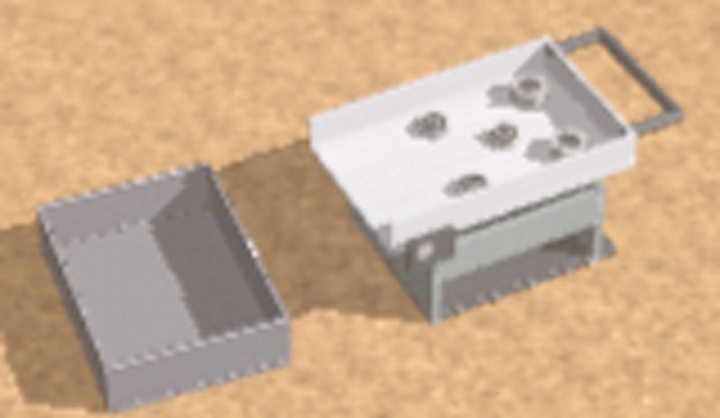

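The top crop shows the box rim corners at (489,70), (675,80), (664,322) and (475,313), and the handle bar from (41,76) to (43,231). In the scene crop the rim corners are (208,165), (38,208), (110,369) and (288,322), with the bar from (601,33) to (678,114).

```bash
python3 - <<'E'
from h import *
import pickle
C=pickle.load(open("c0.pkl","rb"));t,s=C["top"],C["scene"]
T=lambda x,y:((x+.5)/4-.5+200,(y+.5)/4-.5+195)
S=lambda x,y:((x+.5)/4.5-.5+260,(y+.5)/4.5-.5+142)
P={"box++":((489,70),(288,322),.045),"box+-":((675,80),(110,369),.045),"box--":((664,322),(38,208),.045),"box-+":((475,313),(208,165),.045),
"rear+":((98,57),(635,135),.11),"rear-":((100,243),(548,38),.11),"front+":((386,43),(388,222),.11),"front-":((397,230),(312,118),.11),
"h+":((41,76),(678,114),.104),"h-":((43,231),(601,33),.104)}
for k,(a,b,z) in P.items():
    p,e=tri(t,T(*a),s,S(*b));print(k,p.round(4),round(e,4),"top@z",onz(t,*T(*a),z).round(4)[:2],"scene@z",onz(s,*S(*b),z).round(4)[:2])
E
```

```text
box++ [ 0.5841 -0.0085  0.0388] 0.0015 top@z [ 0.5836 -0.0076] scene@z [ 0.5894 -0.0113]
box+- [ 0.58   -0.136   0.0432] 0.0037 top@z [ 0.5792 -0.1376] scene@z [ 0.5824 -0.1347]
box-- [ 0.4125 -0.1301  0.0419] 0.0007 top@z [ 0.4124 -0.13  ] scene@z [ 0.416  -0.1305]
box-+ [ 0.4159 -0.0017  0.039 ] 0.0019 top@z [ 0.4163 -0.0006] scene@z [ 0.4219 -0.0047]
rear+ [0.5785 0.2517 0.1096] 0.0024 top@z [0.5789 0.2528] scene@z [0.5787 0.2502]
rear- [0.4571 0.2461 0.1058] 0.0007 top@z [0.4571 0.2457] scene@z [0.4616 0.2432]
front+ [0.5914 0.0618 0.1113] 0.0027 top@z [0.5921 0.0631] scene@z [0.5898 0.0611]
front- [0.4698 0.0549 0.1067] 0.004 top@z [0.469 0.053] scene@z [0.474  0.0554]
h+ [0.5662 0.2908 0.1048] 0.0004 top@z [0.5662 0.2908] scene@z [0.5654 0.2915]
h- [0.4645 0.2845 0.1033] 0.0004 top@z [0.4644 0.2842] scene@z [0.4654 0.2842]
```

Emit:
{"method": "play_rows", "body": {
  "targets": [1, -51.3, -63.9, 0, 0, 0, -11.3, 1, -51.3, -63.9, 0, 0, 0, -11.3, 1, -51.3, -63.9, 0, 0, 0, -11.3, 1, -51.3, -63.9, 0, 0, 0, -11.3, 1, -51.3, -63.9, 0, 0, 0, -11.3, 1, -51.3, -63.9, 0, 0, 0, -11.3, 1, -51.3, -63.9, 0, 0, 0, -11.3, 1, -51.3, -63.9, 0, 0, 0, -11.3]
}}

```text
clock: 1.15
eef_pos: [0.3592, 0.1547, 0.2314]
ee_rot: [0.0, 0.018, 1.0, 0.0]
wrist_force: [0.6, -0.7, 0.1]
gripper_width: 0.0854
gripper_force: 0.0
```

```bash
cat >> h.py <<'E'
from scipy.spatial.transform import Rotation as R
def rel(pos,yaw,pitch=0.):  # tool y at yaw from world y, tool z down
    s=state();q=s["ee_rot"];A=R.from_quat([q[1],q[2],q[3],q[0]])
    B=R.from_euler("z",yaw)*R.from_euler("x",pitch)*R.from_quat([0,1,0,0])
    print(s["clock"],s["eef_pos"].round(4),"go cm",(A.inv().apply(np.array(pos)-s["eef_pos"])*100).round(2),"deg",np.degrees((A.inv()*B).as_rotvec()).round(2),"f",np.round(s["wrist_force"],1),"w",round(s["gripper_width"],4),s["gripper_force"],"j",np.round(s["joint_pos"],2))
E
python3 -c "
from h import *
rel([.496,-.132,.022],-.036)"
```

```text
1.15 [0.3592 0.1547 0.2314] go cm [-14.66 -28.17  20.94] deg [0.01 0.05 0.04] f [ 0.6 -0.7  0.1] w 0.0854 0.0 j [ 0.24 -0.15 -0.48  1.24  0.    0.28]
```

Emit:
{"method": "play_rows", "body": {
  "targets": [1, -14.7, -28.2, 5, 0, 0, 0, 1, -14.7, -28.2, 5, 0, 0, 0, 1, -14.7, -28.2, 5, 0, 0, 0, 1, -14.7, -28.2, 5, 0, 0, 0, 1, -14.7, -28.2, 5, 0, 0, 0, 1, -14.7, -28.2, 5, 0, 0, 0, 1, -14.7, -28.2, 10, 0, 0, 0, 1, -14.7, -28.2, 10, 0, 0, 0]
}}

```text
clock: 2.15
eef_pos: [0.4914, -0.1284, 0.1278]
ee_rot: [-0.005, 0.018, 1.0, 0.002]
wrist_force: [-0.1, 0.8, 0.2]
gripper_width: 0.0853
gripper_force: 0.0
```

```bash
python3 -c "
from h import *
rel([.496,-.132,.022],-.036)"
```

```text
2.15 [ 0.4914 -0.1284  0.1278] go cm [-0.58 -0.38 10.57] deg [ 0.21 -0.54  0.04] f [-0.1  0.8  0.2] w 0.0853 0.0 j [-0.38  0.16 -0.41  1.02  0.   -0.35]
```

Emit:
{"method": "play_rows", "body": {
  "targets": [1, 0, 0, 2, 0, 0, 0, 1, 0, 0, 2, 0, 0, 0, 1, 0, 0, 2, 0, 0, 0]
}}

```text
clock: 2.52
eef_pos: [0.4964, -0.1302, 0.1129]
ee_rot: [0.001, 0.017, 1.0, -0.0]
wrist_force: [0.1, -0.0, 0.1]
gripper_width: 0.0851
gripper_force: 0.0
```

```bash
python3 - <<'E'
from h import *
rel([.496,-.132,.022],-.036)
c=capture("wrist");cv2.imwrite("pics/w1.png",c["color"])
E
```

```text
2.525 [ 0.4964 -0.1302  0.1129] go cm [ 0.04 -0.17  9.09] deg [-0.03  0.09  0.07] f [ 0.1 -0.   0.1] w 0.0851 0.0 j [-0.38  0.17 -0.42  0.97  0.   -0.35]
```

View pics/w1.png

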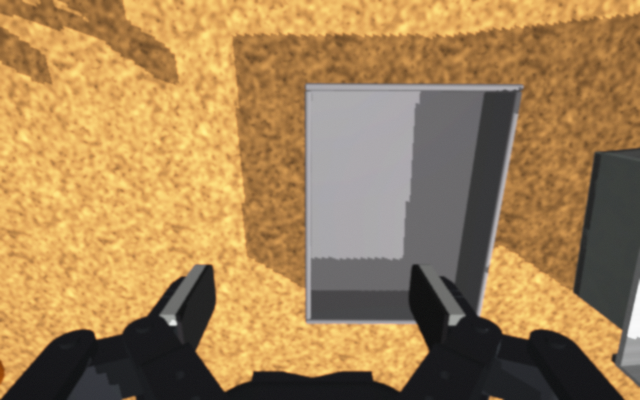

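The wrist view shows the box's −y wall at u≈308, rows 87–322, between the open fingers (u≈200–425). I'll check where it is.

```bash
python3 - <<'E'
from h import *
c=capture("wrist")
for p in [(307,87),(308,321),(521,88)]: print(onz(c,*p,.045).round(4))
print(proj(c,[.496,-.132,.022]))
E
```

```text
[ 0.4151 -0.1303  0.045 ]
[ 0.5805 -0.1361  0.045 ]
[ 0.4201 -0.0031  0.045 ]
[309.47610568 203.88264723]
```

Emit:
{"method": "play_rows", "body": {
  "targets": [1, 0, -0.1, 5, 0, 0, 0, 1, 0, -0.1, 9.1, 0, 0, 0, 1, 0, -0.1, 9.1, 0, 0, 0, 1, 0, -0.1, 9.1, 0, 0, 0, 1, 0, -0.1, 9.1, 0, 0, 0]
}}

```text
clock: 3.25
eef_pos: [0.4978, -0.1323, 0.0226]
ee_rot: [0.002, 0.018, 1.0, -0.001]
wrist_force: [0.3, 0.4, -0.5]
gripper_width: 0.0852
gripper_force: 0.0
```

Wall midpoint is (0.498, −0.133), so the aim is good. Closing.

Emit:
{"method": "play_rows", "body": {
  "targets": [0, 0, 0, 0, 0, 0, 0, 0, 0, 0, 0, 0, 0, 0, 0, 0, 0, 0, 0, 0, 0, 0, 0, 0, 0, 0, 0, 0, 0, 0, 0, 0, 0, 0, 0, 0, 0, 0, 0, 0, 0, 0, 0, 0, 0, 0, 0, 0, 0]
}}

```text
clock: 4.12
eef_pos: [0.4958, -0.1317, 0.0204]
ee_rot: [0.0, 0.018, 1.0, -0.0]
wrist_force: [-0.7, -0.9, 0.9]
gripper_width: 0.003
gripper_force: 60.2
```

```bash
python3 - <<'E'
from h import *
y=np.array([-.063,.998]);b=np.array([.529,.078])-.053*y
t=b-.063*y
print("tcp target",t)
rel([*t,.0226],.063)
E
```

```text
tcp target [ 0.536308 -0.037768]
4.125 [ 0.4958 -0.1317  0.0204] go cm [-3.71  9.53 -0.22] deg [-0.02  0.01 -5.65] f [-0.7 -0.9  0.9] w 0.003 60.243274569511414 j [-0.39  0.29 -0.51  0.77 -0.   -0.35]
```

Emit:
{"method": "play_rows", "body": {
  "targets": [0, -0.6, 1.4, 0, 0, 0, -0.9, 0, -1.2, 2.8, 0, 0, 0, -1.9, 0, -1.8, 4.2, 0, 0, 0, -2.9, 0, -2.4, 5.6, 0, 0, 0, -3.8, 0, -3.0, 7.0, 0, 0, 0, -4.8, 0, -3.5, 8.2, 0, 0, 0, -5.6, 0, -3.6, 8.9, 0, 0, 0, -5.6, 0, -3.6, 9.1, 0, 0, 0, -5.6]
}}

```text
clock: 5.12
eef_pos: [0.5354, -0.0415, 0.0204]
ee_rot: [0.0, -0.031, 1.0, -0.0]
wrist_force: [-0.6, -2.7, 2.2]
gripper_width: 0.0028
gripper_force: 60.4
```

Emit:
{"method": "play_rows", "body": {
  "targets": [0, 0, 0.1, 0, 0, 0, 0, 0, 0, 0.2, 0, 0, 0, 0, 0, 0, 0.2, 0, 0, 0, 0]
}}

```text
clock: 5.5
eef_pos: [0.5349, -0.04, 0.0204]
ee_rot: [0.0, -0.031, 1.0, 0.0]
wrist_force: [0.5, -2.2, 2.5]
gripper_width: 0.0028
gripper_force: 60.4
```

```bash
python3 - <<'E'
from h import *
rel([.5346,-.0378,.0204],.063)
a=cv2.resize(capture("top")["color"][195:285,200:380],None,fx=4,fy=4,interpolation=2)
b=cv2.resize(capture("scene")["color"][142:235,260:420],None,fx=4,fy=4,interpolation=2)
cv2.imwrite("pics/t2.png",cv2.convertScaleAbs(np.vstack([a[:230],np.pad(b,((0,0),(0,80),(0,0)))]),alpha=1.4))
E
```

```text
5.5 [ 0.5349 -0.04    0.0204] go cm [0.02 0.23 0.  ] deg [ 0.    0.03 -0.07] f [ 0.5 -2.2  2.5] w 0.0028 60.41025102138519 j [-0.2   0.32 -0.46  0.79  0.   -0.26]
```

View pics/t2.png

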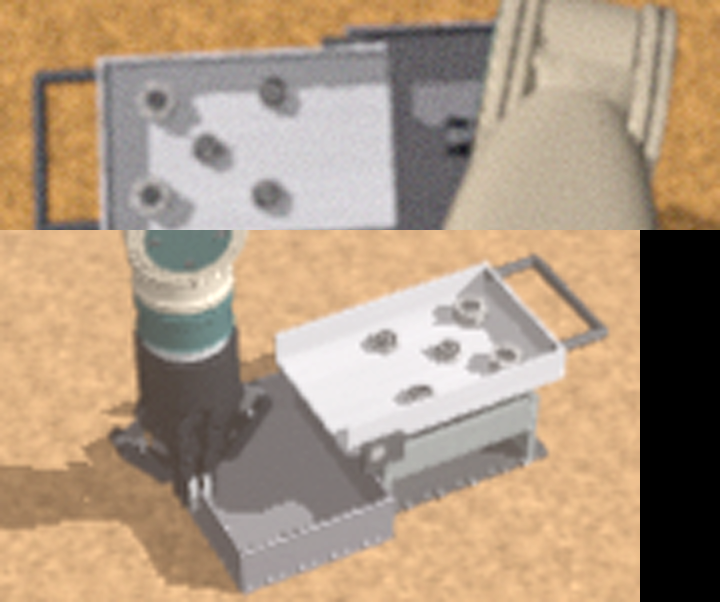

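The box sits square under the open edge, apparently almost touching the stand. I'll advance in small steps to feel for contact.

Emit:
{"method": "play_rows", "body": {
  "targets": [0, 0, 0.1, 0, 0, 0, 0, 0, 0, 0.2, 0, 0, 0, 0, 0, 0, 0.3, 0, 0, 0, 0, 0, 0, 0.3, 0, 0, 0, 0]
}}

```text
clock: 6.1
eef_pos: [0.5353, -0.0383, 0.0204]
ee_rot: [0.001, -0.031, 1.0, -0.002]
wrist_force: [1.6, -7.0, 1.1]
gripper_width: 0.0029
gripper_force: 60.2
```

Contact felt (7 N). Release and lift.

Emit:
{"method": "play_rows", "body": {
  "targets": [0.4, 0, 0, 0, 0, 0, 0, 0.4, 0, 0, 0, 0, 0, 0, 0.4, 0, 0, 0, 0, 0, 0, 0.4, 0, 0, -6, 0, 0, 0, 0.4, 0, 0, -12, 0, 0, 0, 0.4, 0, 0, -18, 0, 0, 0, 0.4, 0, 0, -20, 0, 0, 0, 0.4, 0, 0, -20, 0, 0, 0]
}}

```text
clock: 7.1
eef_pos: [0.5359, -0.0368, 0.2224]
ee_rot: [0.002, -0.031, 1.0, -0.0]
wrist_force: [-0.6, -0.5, -1.0]
gripper_width: 0.0339
gripper_force: 0.0
```

```bash
python3 - <<'E'
from h import *
rel([.5153,.2876,.20],.063)
a=cv2.resize(capture("top")["color"][195:285,200:380],None,fx=4,fy=4,interpolation=2)
b=cv2.resize(capture("scene")["color"][142:235,260:420],None,fx=4,fy=4,interpolation=2)
cv2.imwrite("pics/t3.png",cv2.convertScaleAbs(np.vstack([a[:230],np.pad(b,((0,0),(0,80),(0,0)))]),alpha=1.4))
E
```

```text
7.1 [ 0.5359 -0.0368  0.2224] go cm [ 0.04 32.51  2.22] deg [-0.04  0.25 -0.03] f [-0.6 -0.5 -1. ] w 0.0339 0.0 j [-0.19  0.12 -0.23  1.21  0.   -0.25]
```

View pics/t3.png

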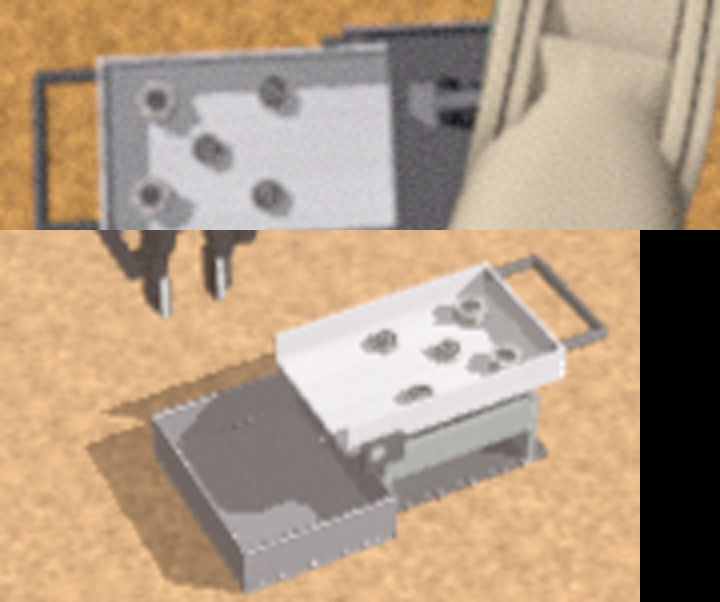

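Box home, flat and square. Now above the handle.

Emit:
{"method": "play_rows", "body": {
  "targets": [0.3, 0, 6, 0, 0, 0, 0, 0.3, 0, 12, 0, 0, 0, 0, 0.3, 0, 18, 0, 0, 0, 0, 0.3, 0, 24, 0, 0, 0, 0, 0.3, 0, 30, 0, 0, 0, 0, 0.3, 0, 32.5, 4, 0, 0, 0, 0.3, 0, 32.5, 7, 0, 0, 0, 0.3, 0, 32.5, 7, 0, 0, 0]
}}

```text
clock: 8.2
eef_pos: [0.51, 0.2863, 0.1449]
ee_rot: [-0.005, -0.032, 0.999, -0.002]
wrist_force: [0.6, -0.0, -0.5]
gripper_width: 0.0258
gripper_force: 0.0
```

Emit:
{"method": "play_rows", "body": {
  "targets": [0.3, 0, 0, 0, 0, 0, 0, 0.3, 0, 0, 0, 0, 0, 0]
}}

```text
clock: 8.45
eef_pos: [0.5155, 0.2875, 0.1517]
ee_rot: [0.001, -0.031, 1.0, 0.0]
wrist_force: [0.3, 0.6, -0.0]
gripper_width: 0.0256
gripper_force: 0.0
```

```bash
python3 - <<'E'
from h import *
rel([.5153,.2876,.087],.063)
c=capture("wrist");im=c["color"].copy()
for e in((.5662,.2908,.104),(.4645,.2845,.104)): print(proj(c,e))
cv2.imwrite("pics/w2.png",im)
E
```

```text
8.45 [0.5155 0.2875 0.1517] go cm [0.03 0.01 6.47] deg [ 0.05  0.13 -0.09] f [ 0.3  0.6 -0. ] w 0.0256 0.0 j [ 0.4   0.27 -0.21  1.09  0.    0.34]
[311.83878711 298.55599439]
[311.71721132 143.32158473]
```

View pics/w2.png

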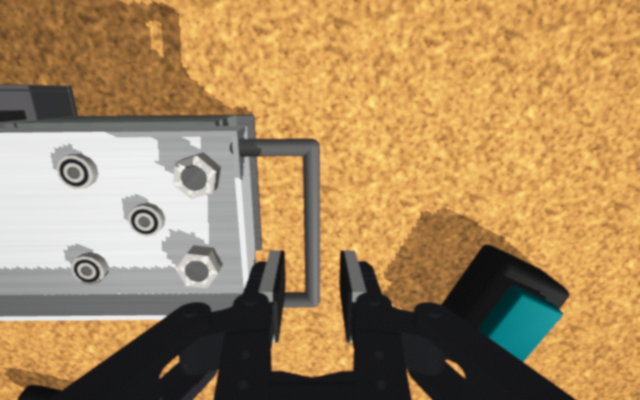

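The bar lies at u≈312, rows 145–300, as predicted, midway between the fingers. Descend and pinch.

Emit:
{"method": "play_rows", "body": {
  "targets": [0.3, 0, 0, 3, 0, 0, 0, 0.3, 0, 0, 5.5, 0, 0, 0, 0.3, 0, 0, 6.5, 0, 0, 0, 0.3, 0, 0, 6.5, 0, 0, 0, 0, 0, 0, 6.5, 0, 0, 0, 0, 0, 0, 6.5, 0, 0, 0, 0, 0, 0, 6.5, 0, 0, 0, 0, 0, 0, 6.5, 0, 0, 0]
}}

```text
clock: 9.5
eef_pos: [0.5155, 0.2873, 0.0867]
ee_rot: [0.001, -0.031, 1.0, -0.0]
wrist_force: [-0.1, -3.8, 5.5]
gripper_width: 0.008
gripper_force: 58.9
```

```bash
python3 - <<'E'
from h import *
rel([.5153,.2876,.087],.063)
r=np.hypot(.21,.019);f=np.arctan2(.019,.21);y=lambda t:(r*np.cos(f+t)-.21)*100;z=lambda t:-(r*np.sin(f+t)-.019)*100
for t in np.arange(0,1.13,.05): print(round(t,2),round(y(t),2),round(z(t),2))
E
```

```text
9.5 [0.5155 0.2873 0.0867] go cm [ 0.01  0.03 -0.03] deg [-0.04  0.14 -0.06] f [-0.1 -3.8  5.5] w 0.008 58.85443568229675 j [ 0.4   0.33 -0.28  0.96 -0.    0.34]
0.0 0.0 -0.0
0.05 -0.12 -1.05
0.1 -0.29 -2.09
0.15 -0.52 -3.12
0.2 -0.8 -4.13
0.25 -1.12 -5.14
0.3 -1.5 -6.12
0.35 -1.92 -7.09
0.4 -2.4 -8.03
0.45 -2.92 -8.95
0.5 -3.48 -9.84
0.55 -4.09 -10.7
0.6 -4.74 -11.53
0.65 -5.43 -12.32
0.7 -6.16 -13.08
0.75 -6.93 -13.8
0.8 -7.73 -14.49
0.85 -8.57 -15.13
0.9 -9.43 -15.73
0.95 -10.33 -16.29
1.0 -11.25 -16.8
1.05 -12.2 -17.26
1.1 -13.17 -17.68
```

Emit:
{"method": "play_rows", "body": {
  "targets": [0, 0, -0.12, -1.05, 0, 0, 0, 0, 0, -0.29, -2.09, 0, 0, 0, 0, 0, -0.52, -3.12, 0, 0, 0, 0, 0, -0.8, -4.13, 0, 0, 0, 0, 0, -1.12, -5.14, 0, 0, 0, 0, 0, -1.5, -6.12, 0, 0, 0, 0, 0, -1.92, -7.09, 0, 0, 0, 0, 0, -2.4, -8.03, 0, 0, 0]
}}

```text
clock: 10.5
eef_pos: [0.517, 0.2645, 0.1667]
ee_rot: [0.001, -0.031, 1.0, 0.001]
wrist_force: [5.8, 0.5, -3.4]
gripper_width: 0.0076
gripper_force: 58.3
```

Emit:
{"method": "play_rows", "body": {
  "targets": [0, 0, -0.52, -0.92, 0, 0, 0, 0, 0, -1.08, -1.81, 0, 0, 0, 0, 0, -1.69, -2.67, 0, 0, 0, 0, 0, -2.34, -3.5, 0, 0, 0, 0, 0, -3.03, -4.29, 0, 0, 0, 0, 0, -3.76, -5.05, 0, 0, 0, 0, 0, -4.53, -5.77, 0, 0, 0, 0, 0, -5.33, -6.46, 0, 0, 0]
}}

```text
clock: 11.5
eef_pos: [0.5206, 0.213, 0.2327]
ee_rot: [0.002, -0.032, 0.999, 0.004]
wrist_force: [4.5, 5.5, 2.1]
gripper_width: 0.0075
gripper_force: 58.4
```

Emit:
{"method": "play_rows", "body": {
  "targets": [0, 0, -0.84, -0.64, 0, 0, 0, 0, 0, -1.7, -1.24, 0, 0, 0, 0, 0, -2.6, -1.8, 0, 0, 0, 0, 0, -3.52, -2.31, 0, 0, 0, 0, 0, -3.52, -2.31, 0, 0, 0, 0, 0, -3.52, -2.31, 0, 0, 0, 0, 0, -3.52, -2.31, 0, 0, 0, 0, 0, -3.52, -2.31, 0, 0, 0]
}}

```text
clock: 12.5
eef_pos: [0.5231, 0.1788, 0.2569]
ee_rot: [0.003, -0.032, 0.999, 0.004]
wrist_force: [2.7, 6.2, 6.7]
gripper_width: 0.0079
gripper_force: 59.2
```

```bash
python3 - <<'E'
from h import *
rel([.5153,.2876,.087],.063)
a=cv2.resize(capture("top")["color"][195:285,200:380],None,fx=4,fy=4,interpolation=2)
b=cv2.resize(capture("scene")["color"][142:235,260:420],None,fx=4,fy=4,interpolation=2)
cv2.imwrite("pics/t4.png",cv2.convertScaleAbs(np.vstack([a[:230],np.pad(b,((0,0),(0,80),(0,0)))]),alpha=1.6))
E
```

```text
12.5 [0.5231 0.1788 0.2569] go cm [ 0.19 10.76 17.09] deg [0.5  0.36 0.04] f [2.7 6.2 6.7] w 0.0079 59.1661137342453 j [ 0.21  0.13 -0.15  1.28  0.01  0.14]
```

View pics/t4.png

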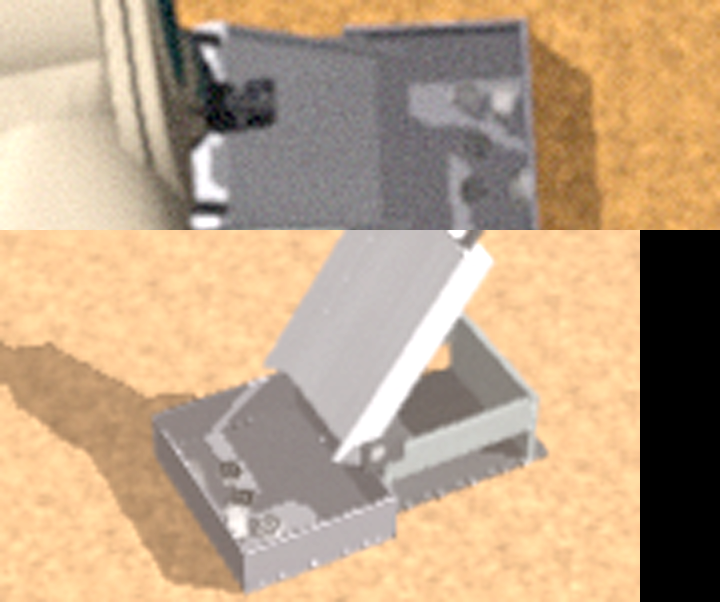

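The top crop shows five parts in the box, at about (468,95), (503,100), (472,145), (475,190) and (522,190), and the pan is empty. Lowering along the same arc.

Emit:
{"method": "play_rows", "body": {
  "targets": [0, 0, 0.92, 0.51, 0, 0, 0, 0, 0, 1.82, 1.07, 0, 0, 0, 0, 0, 2.68, 1.67, 0, 0, 0, 0, 0, 3.52, 2.31, 0, 0, 0, 0, 0, 4.32, 3.0, 0, 0, 0, 0, 0, 5.09, 3.72, 0, 0, 0, 0, 0, 5.82, 4.48, 0, 0, 0, 0, 0, 6.51, 5.27, 0, 0, 0]
}}

```text
clock: 13.6
eef_pos: [0.5186, 0.2422, 0.2023]
ee_rot: [0.002, -0.032, 0.999, 0.002]
wrist_force: [3.2, 3.5, 3.7]
gripper_width: 0.0077
gripper_force: 60.4
```

Emit:
{"method": "play_rows", "body": {
  "targets": [0, 0, 0.65, 0.83, 0, 0, 0, 0, 0, 1.26, 1.69, 0, 0, 0, 0, 0, 1.82, 2.58, 0, 0, 0, 0, 0, 2.34, 3.5, 0, 0, 0, 0, 0, 2.82, 4.44, 0, 0, 0, 0, 0, 3.24, 5.41, 0, 0, 0, 0, 0, 3.62, 6.39, 0, 0, 0, 0, 0, 3.94, 7.4, 0, 0, 0]
}}

```text
clock: 14.6
eef_pos: [0.5159, 0.28, 0.1266]
ee_rot: [0.001, -0.031, 1.0, 0.0]
wrist_force: [6.0, 1.3, -0.0]
gripper_width: 0.0075
gripper_force: 63.0
```

```bash
python3 -c "
from h import *
rel([.5153,.2876,.087],.063)"
```

```text
14.6 [0.5159 0.28   0.1266] go cm [0.02 0.76 3.96] deg [ 0.02  0.13 -0.05] f [ 6.   1.3 -0. ] w 0.0075 62.98386096954346 j [ 0.39  0.28 -0.25  1.04 -0.    0.33]
```

Emit:
{"method": "play_rows", "body": {
  "targets": [0, 0, 0.28, 1.01, 0, 0, 0, 0, 0, 0.51, 2.04, 0, 0, 0, 0, 0, 0.62, 2.7, 0, 0, 0, 0, 0, 0.7, 3.3, 0, 0, 0, 0, 0, 0.77, 3.8, 0, 0, 0, 0, 0, 0.8, 4.1, 0, 0, 0, 0, 0, 0.8, 4.1, 0, 0, 0, 0, 0, 0.8, 4.1, 0, 0, 0]
}}

```text
clock: 15.6
eef_pos: [0.5151, 0.2873, 0.0878]
ee_rot: [0.001, -0.031, 1.0, -0.0]
wrist_force: [0.6, -2.2, 11.7]
gripper_width: 0.0078
gripper_force: 64.2
```

Pan is on its stop (support force felt). Release and rise clear.

Emit:
{"method": "play_rows", "body": {
  "targets": [0.3, 0, 0, 0, 0, 0, 0, 0.3, 0, 0, 0, 0, 0, 0, 0.3, 0, 0, 0, 0, 0, 0, 0.3, 0, 0, -3, 0, 0, 0, 0.3, 0, 0, -7, 0, 0, 0, 0.3, 0, 0, -12, 0, 0, 0, 0.3, 0, 6, -15, 0, 0, 0, 0.3, 0, 12, -15, 0, 0, 0]
}}

```text
clock: 16.6
eef_pos: [0.5087, 0.4071, 0.2391]
ee_rot: [0.002, -0.03, 1.0, 0.001]
wrist_force: [0.9, -1.6, 0.2]
gripper_width: 0.0257
gripper_force: 0.0
```

Emit:
{"method": "play_rows", "body": {
  "targets": [0.3, 0, 3, 0, 0, 0, 0, 0.3, 0, 3, 0, 0, 0, 0, 0.3, 0, 3, 0, 0, 0, 0, 0.3, 0, 3, 0, 0, 0, 0]
}}

```text
clock: 17.1
eef_pos: [0.5051, 0.4343, 0.2352]
ee_rot: [-0.0, -0.03, 1.0, -0.0]
wrist_force: [-0.7, -0.9, 0.0]
gripper_width: 0.0258
gripper_force: 0.0
```

```bash
python3 - <<'E'
from h import *
rel([.5153,.2876,.087],.063)
a=cv2.resize(capture("top")["color"][195:285,200:380],None,fx=4,fy=4,interpolation=2)
b=cv2.resize(capture("scene")["color"][142:235,260:420],None,fx=4,fy=4,interpolation=2)
cv2.imwrite("pics/t5.png",cv2.convertScaleAbs(np.vstack([a[:230],np.pad(b,((0,0),(0,80),(0,0)))]),alpha=1.6))
E
```

```text
17.1 [0.5051 0.4343 0.2352] go cm [ -0.14 -14.7   14.84] deg [-0.04 -0.05 -0.12] f [-0.7 -0.9  0. ] w 0.0258 0.0 j [ 0.61  0.35  0.08  1.3  -0.    0.55]
```

View pics/t5.png

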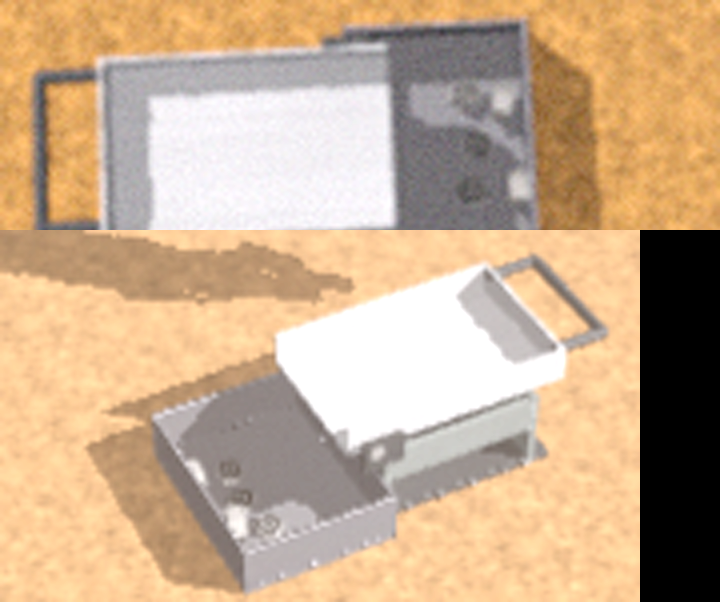

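The pan is level and empty, with its handle back at x≈41. The five parts lie still in the box, three bearings and two bright nuts at about (503,100) and (520,185), and the box hasn't moved.

```bash
python3 -c "
from cell import hand_in
print(hand_in())"
```

```text
the job is handed in; nothing more can be done
None
```

I handed the job in at about 17 s: in the last pictures the box is square against the stand with all five parts in it and the pan is lowered level. I never moved the arm near the bystanders; hand-in returned no verdict.

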